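# Crank the encoder rig to 15 turns a minute and park it on its mark

## Task

The drive under test is learning the encoder of the motor on the bench rig: with the orange crank handle, get the steel inertia disc turning counter-clockwise (seen from above) at 15 turns a minute (one turn in four seconds), and keep the disc itself steady within 2 turns a minute of that for at least five seconds, never faster than 25 turns a minute. Then bring the disc to rest with its yellow mark under the red pointer, let go of the handle and draw the hand clear. Drive and brake the disc through the crank only, not by touching the disc or its drag pad, and leave the parts lying around the rig where they are.

Things in the scene. Friction and masses are not known exactly. Their poses are not given: they have to be found in the camera images.
- stand: Fixed rig: dark blue upright motor (100 mm square) on an aluminium plate (340 x 180 x 12 mm). Origin on the vertical shaft axis at the table surface; z up the shaft, x from the shaft towards the red pointer, y 90 degrees counter-clockwise of x.
- disc (a joint): Angle of the steel inertia disc about the shaft, relative to the rig, rad, counter-clockwise from above positive, unlimited, counts turns; 0 and each multiple of 2 pi put the yellow mark under the pointer. Nominal moment of inertia 0.028 kg m2 (varies some 30 % from rig to rig). Drag: 0.008 N m per rad/s and 0.003 N m dry friction in the bearing, plus the drag pad. It coasts.
- crank (a joint): Angle of the crank relative to the DISC, rad, counter-clockwise positive, unlimited; 0: arm along the yellow mark. The crank drives the disc through an eddy-current slip coupling: torque 0.030 N m per rad/s of speed difference, either way, none at equal speed. So the disc lags the crank (time constant about 0.75 s), is braked by a slower crank, and drags a free crank along.
- handle_grip (a point): Grip point on the axis of the orange handle, 70 mm from the shaft axis, 179 mm above the table. The handle is an upright cylinder 30 mm in diameter, 151 to 207 mm above the table, revolving freely on the end of the aluminium crank arm (26 mm wide, top 150 mm above the table), so the hand need not turn with it. The axes turn with the crank.
- disc_mark (a point): Middle of the yellow mark on top of the disc, 115 mm from the shaft axis, 115 mm above the table: a radial stripe 16 mm wide, 40 mm long, ending at the rim. The disc is 260 mm in diameter, 8 mm thick, underside 106 mm above the table, nominally 3.3 kg.
- pointer_tip (a point): Tip of the red pointer, fixed to the rig, 115 mm from the shaft axis, 121 mm above the table. The pointer reaches in over the disc's rim from a grey post that stands 153 mm from the axis; top 127 mm above the table.
- toroid: Bystander: blue toroidal transformer, 100 mm in diameter, 42 mm tall, 0.9 kg, loose on the table. Origin at the centre of its underside.
- relays: Bystander: blue relay base with three clear relays, 75 x 60 x 60 mm, loose on the table. Origin at the centre of its underside.
- contactor: Bystander: black and white contactor, 80 x 46 x 77 mm, loose on the table. Origin at the centre of its underside.
- pad_point (a point): Where the drag pad rubs on top of the disc, 105 mm from the shaft axis, on the side opposite the pointer: an aluminium-backed felt pad (30 x 34 mm) held by a grey post and arm (157 mm from the axis, top 146 mm above the table). Its dry friction brakes the disc with nominally 0.020 N m, but this differs much from rig to rig (0.006 to 0.043 N m).

How it is judged:
By the outcome, as a careful person would: the job done as asked, in the order asked, and still so for the second after the job is handed in, with the robot touching nothing.
It also fails if it takes over 64 s, if anything falls off the work surface, if the arm or the gripper's body presses on something with over 40 N, if the wrist force passes 120 N, or if a joint passes its speed limit or range.

## Robot

A 6-joint arm with a two-finger parallel gripper is mounted at the origin on the work surface. World frame = base frame: x ahead of the robot, y to its left, z up, the work surface at z = 0. Lengths are in mm, angles in degrees, forces in N, time in s.
With the tool pointing down it reaches from about 375 to 900 mm from the base axis. Payload 3.1 kg.
Tool frame: the origin (TCP) lies midway between the tips of the shut fingers; the grasp point (between the pads) lies 19 mm behind it (manip.hold_point_z is the distance from the TCP to the grasp point, in mm); z points along the fingers, y is the line along which they close (so a half turn about z gives the same grasp; the last joint's range is limited). The gripper opens to 85 mm and grips with 20 to 120 N. Pads are 22 mm wide; open, the fingers measure 114 mm over their backs; the gripper's body (76 mm by 85 mm) begins 54 mm behind the grasp point. The pads swing forward as they close: fully open they stand 13 mm farther back than shut.
Start: joints at [52.913, 30.224, 82.088, -0, 67.689, -10.227], TCP at [282.343, 557.565, 231.31] pointing down, gripper open.
Joint ranges: [-176.69, 176.69], [-43.24, 126.21], [12.49, 139.97], [-82, 262], [0, 151.66], [-163.58, 163.58]. Speed limits (degrees/s): [159.86, 159.86, 180, 180, 180, 180].

## Interface

Orientations are given as [roll, pitch, yaw] about the fixed x, y, z axes, in that order (R = Rz(yaw) Ry(pitch) Rx(roll)).
In Python, from workcell import manip gives the robot as it stands.
- The arm moves only by the tool servo_tool, never from a script. Its argument "targets" is a list of rows, each an object with "gripper": the finger opening in m, from 0 to 0.0854; "offset": the shift along the tool's x, y, z in m, a list of three; "spin": the turn about the tool's z in rad. A call has 1 to 20 rows; each row is the pose to reach, as a shift and turn from the pose commanded when the call began, along the tool's axes at that moment; what a row does not reach only later rows make up. A row lasts 1/10 s, in which the tool goes at most 50 mm and 8.59 degrees, less where a joint would pass 70% of its speed; a pose out of reach is approached as far as the arm can. A call with a gripper value outside its range is refused whole. The fingers move at their own pace and stop on an object; "newtons" is the grip in N (left out, the last holds). Time passes only in rows, so rows that repeat a pose let the fingers close. It gives the time, the measured TCP pose, the force, the opening and the grip force at its end, in the units of the state.
- manip.read_state(): the state, without advancing time (a new reading comes with each control period).
- manip.get_image(name): name is "scene" or "side" or "wrist"; returns a dict with "color" (480x640x3 uint8, blue, green, red), "mtx" (3x3 intrinsics, pixels), "eye" and "attitude" of the camera in the world; the wrist camera has in their place "T_tool_cam" (4x4, takes a point from camera to tool coordinates, whose origin is the TCP and whose axes are the flange's). Camera axes: x right, y down, z forward; pixel columns grow to the right and rows downward; lengths in mm; the calibration is good to about 2 mm. A picture is of the moment at which its call begins: read the wrist's pose just before it. There is no depth.
- manip.sign_off(): hands the job in; it is judged then, once.
The state is a dict: "clock": time; "joint_pos": joint angles; "joint_vel": joint speeds; "tau": joint torques, N m; "ee_pos": TCP position; "eef_rot": TCP orientation; "force": force on the tool from outside, world axes, zero at the start; "wrist_torque": the same for the moment, N m; "finger_gap": finger opening in mm; "grip_force": force on a finger pad.
Only numpy, scipy, OpenCV 4.12 (cv2) and the standard library are available. Lean on these libraries where they do the work, as an engineer would, in place of code of your own. Each camera call takes 0.05 s, during which the arm holds its last target. There are 200 camera calls.

## Working session

There is one attempt and no reset: what is moved stays moved. The work goes in short steps, Python scripts to look and compute and a tool call to move; the robot and the scene stay as the last step left them, time stands still between calls to the robot, and variables do not carry over. Pictures are saved under pics/ and viewed, at most 10 in all, crops included, and the job is handed in when it is done.

Besides the shell and the picture viewer there is one more tool, called after "Emit:" as name(argument=value, ...), one argument or row to a line, values as JSON. servo_tool: Moves the arm, as the interface text tells. Its arguments: {"type":"object","properties":{"targets":{"type":"array","items":{"type":"object","properties":{"gripper":{"type":"number"},"offset":{"type":"array","items":{"type":"number"}},"spin":{"type":"number"}}}},"newtons":{"type":"number"}},"required":["targets"]}

```bash
mkdir -p pics; ls; python3 - <<'E'
from workcell import manip
import cv2,numpy as np
s=manip.read_state();print({k:np.round(v,3).tolist() for k,v in s.items()})
print(manip.hold_point_z)
for n in("scene","side"):
    d=manip.get_image(n);cv2.imwrite(f"pics/{n}0.png",d["color"])
    print(n,{k:np.round(v,4).tolist() for k,v in d.items() if k!="color"})
d=manip.get_image("wrist");print({k:np.round(v,4).tolist() for k,v in d.items() if k!="color"})
E
```

```text
pics
{'clock': 0.0, 'joint_pos': [52.913, 30.28, 82.158, 0.001, 67.691, -10.228], 'joint_vel': [-0.055, 0.011, -0.047, -0.022, 0.028, 0.071], 'tau': [-0.001, -44.236, -17.802, -0.0, 0.008, 0.0], 'ee_pos': [281.896, 556.985, 230.314], 'eef_rot': [-179.873, -0.024, 153.14], 'force': [0.285, -1.246, -0.212], 'wrist_torque': [0.001, 0.079, 0.042], 'grip_force': 0.0, 'finger_gap': 85.342}
18.700000000000003
scene {'mtx': [[436.1078, 0.0, 317.3744], [0.0, 436.1078, 238.981], [0.0, 0.0, 1.0]], 'eye': [1113.4888, 324.63, 683.1477], 'attitude': [-133.5394, 0.4112, 114.6699]}
side {'mtx': [[447.9191, 0.0, 322.6916], [0.0, 447.9191, 242.6027], [0.0, 0.0, 1.0]], 'eye': [35.3514, -542.0626, 820.8275], 'attitude': [-131.657, 0.5859, -41.2433]}
{'mtx': [[424.6265, 0.0, 320.4386], [0.0, 424.6265, 239.734], [0.0, 0.0, 1.0]], 'T_tool_cam': [[-0.0015, -0.9653, -0.2611, 65.116], [1.0, -0.0016, 0.0, 0.6273], [-0.0004, -0.2611, 0.9653, -142.3594], [0.0, 0.0, 0.0, 1.0]]}
```

View pics/scene0.png

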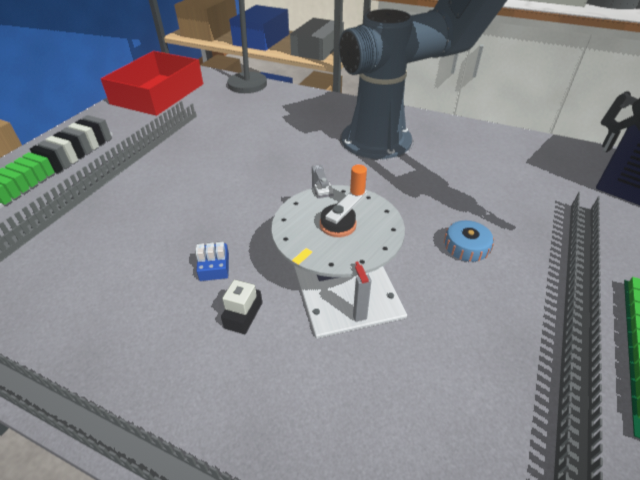

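View pics/side0.png

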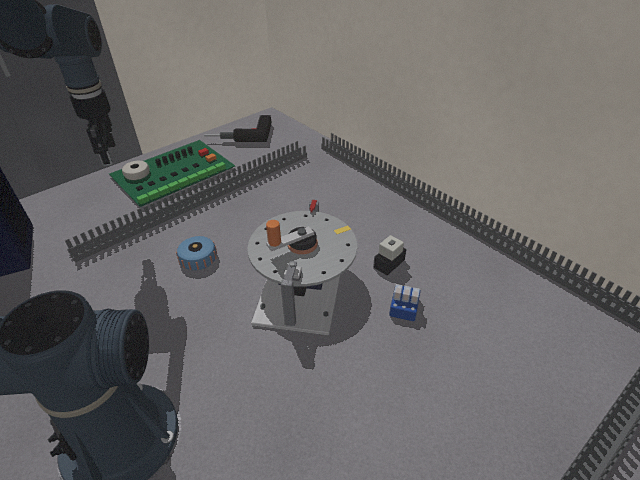

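The scene view shows the handle at (358,180), mark (302,256), red pointer (360,270) and hub (338,215). In the side view the handle is at (273,233), mark (343,230) and pointer (313,206). The handle is on the robot's side of the rig, and the bystanders are well clear of it.

```bash
cat > h.py <<'E'
import cv2,numpy as np
from scipy.spatial.transform import Rotation as Ro
from workcell import manip
def cam(n):
    s=manip.read_state() if n=="wrist" else None
    d=manip.get_image(n)
    if s is None: d["R"]=Ro.from_euler("xyz",d["attitude"],degrees=True).as_matrix();d["o"]=np.array(d["eye"])
    else:
        T=np.array(d["T_tool_cam"]);R=Ro.from_euler("xyz",s["eef_rot"],degrees=True).as_matrix()
        d["R"]=R@T[:3,:3];d["o"]=R@T[:3,3]+np.array(s["ee_pos"])
    d["hsv"]=cv2.cvtColor(d["color"],cv2.COLOR_BGR2HSV);return d
def ray(d,p):
    p=np.atleast_2d(p).astype(float);v=np.c_[p,np.ones(len(p))]@np.linalg.inv(d["mtx"]).T
    v=v@d["R"].T;return v/np.linalg.norm(v,axis=1)[:,None]
def plane(d,p,z):
    v=ray(d,p);return d["o"]+v*((z-d["o"][2])/v[:,2])[:,None]
def proj(d,P):
    q=(np.atleast_2d(P)-d["o"])@d["R"]@np.array(d["mtx"]).T;return q[:,:2]/q[:,2:]
def tri(ds,ps):
    A=0;b=0;L=[]
    for d,p in zip(ds,ps):
        v=ray(d,p)[0];M=np.eye(3)-np.outer(v,v);A=A+M;b=b+M@d["o"];L.append((M,d["o"]))
    X=np.linalg.solve(A,b);return X,[np.linalg.norm(M@(X-o)) for M,o in L]
def blobs(d,lo,hi,box=None,amin=8):
    m=cv2.inRange(d["hsv"],lo,hi)
    if box is not None:
        k=np.zeros_like(m);x0,y0,x1,y1=box;k[y0:y1,x0:x1]=255;m&=k
    n,l,st,c=cv2.connectedComponentsWithStats(m)
    return sorted([(int(st[i,4]),np.round(c[i],1).tolist(),st[i,:4].tolist(),l==i) for i in range(1,n) if st[i,4]>=amin],key=lambda t:-t[0])
E
python3 - <<'E'
from h import *
box={"scene":(250,140,430,340),"side":(230,180,380,350)}
D={n:cam(n) for n in box}
for n,d in D.items():
    for nm,lo,hi in(("orange",(6,150,90),(16,255,255)),("yellow",(22,120,100),(35,255,255)),("red",(0,150,60),(4,255,255)),("red2",(172,120,60),(180,255,255))):
        print(n,nm,[b[:3] for b in blobs(d,lo,hi,box[n])][:4])
    for p in {"scene":[(358,180),(300,225)],"side":[(273,233),(330,260)]}[n]: print(d["hsv"][p[1],p[0]])
E
```

```text
scene orange [(377, [358.2, 179.2], [351, 165, 15, 30])]
scene yellow [(138, [301.8, 255.9], [293, 249, 19, 15])]
scene red [(98, [361.3, 273.0], [356, 263, 12, 19])]
scene red2 []
[ 11 181 193]
[ 94   9 194]
side orange [(167, [272.9, 230.7], [267, 220, 13, 26])]
side yellow [(63, [342.1, 229.3], [334, 226, 17, 8])]
side red [(39, [312.6, 204.8], [310, 200, 6, 11])]
side red2 []
[ 11 160 113]
[105   3 147]
```

```bash
cat > loc.py <<'E'
from h import *
from scipy.optimize import least_squares
D=[cam("scene"),cam("side")]
box=[(250,140,430,340),(230,180,380,350)]
def tc(lo,hi):
    ps=[blobs(d,lo,hi,b)[0][1] for d,b in zip(D,box)];return tri(D,ps),ps
(h,e),ph=tc((6,150,90),(16,255,255));print("handle",h.round(1),np.round(e,1))
for d,p in zip(D,ph):print("  handle at z179",plane(d,p,179).round(1))
(m,e),pm=tc((22,120,100),(35,255,255));print("mark",m.round(1),np.round(e,1))
mk=np.mean([plane(d,p,115)[0] for d,p in zip(D,pm)],0);print(" mark z115",[plane(d,p,115).round(1) for d,p in zip(D,pm)])
(r,e),pr=tc((0,150,60),(4,255,255));print("red",r.round(1),np.round(e,1))
# disc rim (top edge, z=114)
g=np.mean([h[:2],h[:2]],0)
c0=None
for d,hub in zip(D,[(338,215),(303,238)]):
    c=plane(d,hub,140)[0,:2]
    E=cv2.Canny(d["color"],60,150);ys,xs=np.nonzero(E);P=plane(d,np.c_[xs,ys],114)[:,:2]
    for w in(14,8,5,4):
        q=P[abs(np.linalg.norm(P-c,axis=1)-130)<w]
        f=least_squares(lambda t:np.linalg.norm(q-t[:2],axis=1)-t[2],[*c,130],loss="soft_l1",f_scale=1.);c=f.x[:2]
    print("rim",f.x.round(1),len(q))
    c0=c if c0 is None else (c0+c)/2
an=lambda p:np.degrees(np.arctan2(*(p[:2]-c0)[::-1])).round(1)
for n,p in(("handle",h),("mark",mk),("red",r)):print(n,"r",np.linalg.norm(p[:2]-c0).round(1),"ang",an(p))
E
python3 loc.py
```

```text
handle [456.3 110.2 191.3] [5.1 5.1]
  handle at z179 [[445.6 101.9 179. ]]
  handle at z179 [[463.1 129.  179. ]]
mark [622.2  64.4 113.8] [1.1 1.1]
 mark z115 [array([[624.1,  64.2, 115. ]]), array([[620.8,  64.4, 115. ]])]
red [625.8 179.9 123.4] [0.5 0.5]
rim [517.1  89.5 129.9] 378
rim [515.2  90.1 129.5] 309
handle r 63.2 ang 161.2
mark r 109.3 ang -13.5
red r 141.9 ang 39.4
```

```bash
python3 - <<'E'
from h import *
box=[(340,150,380,210),(250,205,300,260)]
D=[cam("scene"),cam("side")];ps=[]
for d,b in zip(D,box):
    B=blobs(d,(2,110,25),(18,255,255),b);print([x[:3] for x in B][:4])
    ys,xs=np.nonzero(B[0][3])
    r=cv2.minAreaRect(np.c_[xs,ys].astype(np.float32));print(r);ps.append(r[0])
    print(d["hsv"][int(r[0][1]),int(r[0][0])-11:int(r[0][0])+12].tolist())
print(tri(D,ps),[plane(d,p,179).round(1) for d,p in zip(D,ps)])
a=np.hstack([cv2.resize(d["color"][b[1]-10:b[1]+70,b[0]-20:b[0]+60],(400,400),interpolation=cv2.INTER_NEAREST) for d,b in zip(D,box)]);cv2.imwrite("pics/hz.png",a)
E
```

```text
[(417, [358.1, 179.2], [351, 165, 16, 30])]
((358.5, 179.5), (29.0, 15.0), 90.0)
[[116, 11, 166], [120, 11, 166], [125, 9, 162], [0, 17, 148], [9, 122, 127], [10, 160, 132], [11, 164, 140], [11, 166, 149], [11, 172, 160], [11, 175, 172], [11, 177, 183], [11, 179, 192], [11, 182, 200], [11, 184, 208], [11, 185, 214], [11, 184, 217], [12, 186, 218], [11, 182, 217], [9, 150, 199], [5, 31, 154], [126, 8, 160], [120, 11, 164], [120, 11, 164]]
[(314, [273.3, 232.3], [266, 220, 15, 26]), (29, [292.9, 249.5], [288, 245, 12, 9])]
((273.10394287109375, 232.53961181640625), (25.57245635986328, 13.23399543762207), 84.2894058227539)
[[110, 5, 144], [30, 2, 142], [0, 0, 144], [103, 12, 154], [13, 22, 139], [9, 102, 112], [10, 149, 106], [10, 143, 109], [11, 148, 110], [9, 139, 119], [9, 154, 109], [10, 159, 111], [9, 151, 113], [10, 144, 113], [11, 146, 110], [10, 150, 107], [10, 138, 107], [10, 157, 99], [12, 69, 111], [90, 2, 145], [105, 7, 143], [0, 0, 137], [150, 2, 143]]
(array([446.32471854, 102.95828367, 179.20416197]), [np.float64(0.19122256643486418), np.float64(0.1912225664348762)]) [array([[446.3, 102.8, 179. ]]), array([[446.4, 103.4, 179. ]])]
```

View pics/hz.png

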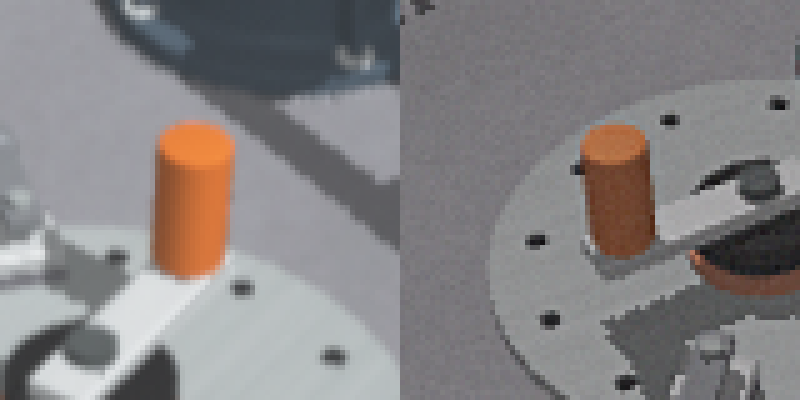

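The crops show the whole handle in both views. It triangulates to (446.3, 103.0, 179.2), which is 71 mm from the axis at (516, 90), so it agrees with the given 70 and 179 mm. I'll move above it with the tool yawed to 90° (tool x = world +y, tool y = world +x).

Emit:
servo_tool(
  targets=[
    {"gripper":0.085,"offset":[-0.3516,-0.3314,0],"spin":1.102},
    {"gripper":0.085,"offset":[-0.3516,-0.3314,0],"spin":1.102},
    {"gripper":0.085,"offset":[-0.3516,-0.3314,0],"spin":1.102},
    {"gripper":0.085,"offset":[-0.3516,-0.3314,0],"spin":1.102},
    {"gripper":0.085,"offset":[-0.3516,-0.3314,0],"spin":1.102},
    {"gripper":0.085,"offset":[-0.3516,-0.3314,0],"spin":1.102},
    {"gripper":0.085,"offset":[-0.3516,-0.3314,0],"spin":1.102},
    {"gripper":0.085,"offset":[-0.3516,-0.3314,0],"spin":1.102},
    {"gripper":0.085,"offset":[-0.3516,-0.3314,0],"spin":1.102},
    {"gripper":0.085,"offset":[-0.3516,-0.3314,0],"spin":1.102},
    {"gripper":0.085,"offset":[-0.3516,-0.3314,0],"spin":1.102},
    {"gripper":0.085,"offset":[-0.3516,-0.3314,0],"spin":1.102},
    {"gripper":0.085,"offset":[-0.3516,-0.3314,0],"spin":1.102},
  ],
)

```text
clock: 1.75
ee_pos: [445.6, 103.9, 231.3]
eef_rot: [-180.0, -0.0, 90.0]
force: [-0.4, 0.2, 0.0]
finger_gap: 85.4
grip_force: 0.0
```

```bash
python3 - <<'E'
from h import *
s=manip.read_state();print(s["clock"],np.round(s["ee_pos"],1),np.round(s["eef_rot"],2),np.round(s["joint_pos"],1),np.round(s["force"],1))
d=cam("wrist");cv2.imwrite("pics/w1.png",d["color"])
print([b[:3] for b in blobs(d,(2,110,25),(18,255,255))][:3],proj(d,[446.3,103,207]),proj(d,[516,89.8,150]))
E
```

```text
1.75 [445.6 103.9 231.3] [-1.7996e+02 -3.0000e-02  9.0050e+01] [ -0.9  17.4 105.2   0.   57.4  -1. ] [-0.4  0.2  0. ]
[(4983, [328.4, 275.2], [295, 227, 69, 93]), (840, [425.4, 212.4], [385, 200, 98, 36]), (459, [625.7, 122.0], [603, 103, 37, 37])] [[319.70514499 290.44624684]] [[444.98254101 274.10011468]]
```

View pics/w1.png

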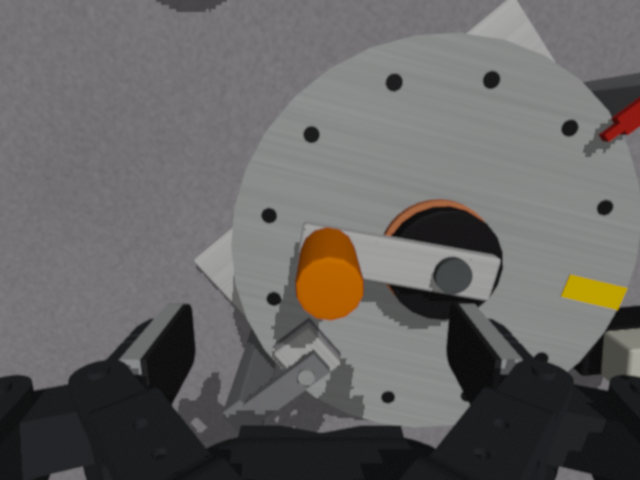

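The wrist view has the handle top at (330,287), about 4 mm further in +x than the fixed cameras give. The hub shows the same shift, so it's a calibration offset. I'll split the difference, descend and close gently. The force reading will then show where the handle really is.

Emit:
servo_tool(
  targets=[
    {"gripper":0.085,"offset":[0,0.002,0.03],"spin":0},
    {"gripper":0.07,"offset":[0,0.002,0.068],"spin":0},
    {"gripper":0.05,"offset":[0,0.002,0.068],"spin":0},
    {"gripper":0.04,"offset":[0,0.002,0.068],"spin":0},
    {"gripper":0.036,"offset":[0,0.002,0.068],"spin":0},
    {"gripper":0.02,"offset":[0,0.002,0.068],"spin":0},
    {"gripper":0.02,"offset":[0,0.002,0.068],"spin":0},
    {"gripper":0.02,"offset":[0,0.002,0.068],"spin":0},
    {"gripper":0.02,"offset":[0,0.002,0.068],"spin":0},
    {"gripper":0.02,"offset":[0,0.002,0.068],"spin":0},
  ],
  newtons=25,
)

```text
clock: 2.8
ee_pos: [449.3, 103.0, 164.8]
eef_rot: [179.8, 0.0, 90.0]
force: [-0.5, 0.2, 7.9]
finger_gap: 29.6
grip_force: 26.4
```

```bash
python3 - <<'E'
from h import *
for i in range(1):
    s=manip.read_state();print(s["clock"],np.round(s["ee_pos"],1),np.round(s["eef_rot"],2),np.round(s["force"],1),s["finger_gap"],s["grip_force"])
E
python3 loc.py | grep -A3 -E "mark|rim"
```

```text
2.8 [449.3 103.  164.8] [179.82   0.    89.99] [-0.5  0.2  7.9] 29.55461685571168 26.386959850788116
mark [622.1  64.3 113.7] [1.1 1.1]
 mark z115 [array([[624.1,  64.2, 115. ]]), array([[620.5,  64.1, 115. ]])]
red [625.1 179.7 123.2] [0.7 0.7]
rim [517.   89.4 129.9] 377
rim [515.   89.9 129.4] 254
handle r 68.9 ang 164.1
mark r 109.3 ang -13.5
red r 141.4 ang 39.5
```

Grip confirmed: gap 29.6 mm on a 30 mm handle. The hand sits at x≈449, so in robot coordinates the axis is near (518.5, 90). Next I'll write the row generator and the mark-angle reader.

```bash
cat > gen.py <<'E'
# gen.py dz speeds... : crank speeds rad/s per row (v*n repeats); prints rows, keeps commanded position
import sys,json,numpy as np
st=json.load(open("st.json"));C=np.array(st["C"]);P=np.array(st["P"]);phi=st["phi"];R=st["R"]
v=[]
for a in sys.argv[2:]:
    a,*n=a.split("x");v+=[float(a)]*int(n[0] if n else 1)
rows=[]
for w in v:
    phi+=w*.1;q=C+R*np.array([np.cos(phi),np.sin(phi)]);o=np.round((q-P)/1000,4)
    rows.append({"gripper":0.02,"offset":[float(o[1]),float(o[0]),float(sys.argv[1])],"spin":0})
st["P"]=(P+o[::-1][::-1]*1000).tolist();st["phi"]=phi;json.dump(st,open("st.json","w"))
print(len(v),"end phi deg",round(np.degrees(phi)%360,1));print(json.dumps(rows).replace('"gripper": 0.02','"gripper":0.02').replace(', "spin"',',"spin"'))
E
cat > ang.py <<'E'
import sys,json
from h import *
cen={"scene":(517,89.5),"side":(515.1,90),"wrist":(519.7,90.)}
st=json.load(open("st.json"));s=manip.read_state();e=np.array(s["ee_pos"])
print("t",round(s["clock"],3),"lag",np.round(np.array(st["P"])-e[:2],1),"F",np.round(s["force"],1),"gap",round(s["finger_gap"],1),"phi_meas",round(np.degrees(np.arctan2(e[1]-st["C"][1],e[0]-st["C"][0]))%360,1))
for n in sys.argv[1:]:
    t=manip.read_state()["clock"];d=cam(n)
    B=blobs(d,(20,110,60),(36,255,255),None,12);out=[]
    for b in B[:6]:
        ys,xs=np.nonzero(b[3]);q=plane(d,np.c_[xs,ys],114.5)[:,:2]-cen[n];m=q.mean(0);r=np.hypot(*m)
        if 85<r<135: out.append((b[0],round(r,1),round(float(np.degrees(np.arctan2(m[1],m[0]))),1)))
    print(n,"t",round(t,3),"area,r,ang",out)
E
python3 - <<'E'
import json,numpy as np
C=np.array([518.5,90]);P=np.array([448.3,103.]);d=P-C
json.dump(dict(C=C.tolist(),P=P.tolist(),phi=float(np.arctan2(d[1],d[0])),R=70.0),open("st.json","w"))
E
python3 ang.py scene side wrist; python3 gen.py -0.001 0.3 0.8 1.3 1.8 2.3 2.7x13
```

```text
t 2.9 lag [-1. -0.] F [-0.7  0.7  7.4] gap 29.1 phi_meas 169.3
scene t 2.9 area,r,ang [(141, np.float64(110.0), -13.4)]
side t 2.95 area,r,ang [(67, np.float64(109.3), -13.6)]
wrist t 3.0 area,r,ang [(296, np.float64(91.0), -14.6)]
18 end phi deg 47.9
[{"gripper":0.02, "offset": [-0.0023, 0.001, -0.001],"spin": 0}, {"gripper":0.02, "offset": [-0.0079, 0.0004, -0.001],"spin": 0}, {"gripper":0.02, "offset": [-0.017, 0.0003, -0.001],"spin": 0}, {"gripper":0.02, "offset": [-0.0294, 0.0022, -0.001],"spin": 0}, {"gripper":0.02, "offset": [-0.0445, 0.0077, -0.001],"spin": 0}, {"gripper":0.02, "offset": [-0.06, 0.0184, -0.001],"spin": 0}, {"gripper":0.02, "offset": [-0.0722, 0.0328, -0.001],"spin": 0}, {"gripper":0.02, "offset": [-0.08, 0.0499, -0.001],"spin": 0}, {"gripper":0.02, "offset": [-0.083, 0.0685, -0.001],"spin": 0}, {"gripper":0.02, "offset": [-0.0809, 0.0873, -0.001],"spin": 0}, {"gripper":0.02, "offset": [-0.0739, 0.1047, -0.001],"spin": 0}, {"gripper":0.02, "offset": [-0.0625, 0.1197, -0.001],"spin": 0}, {"gripper":0.02, "offset": [-0.0475, 0.1311, -0.001],"spin": 0}, {"gripper":0.02, "offset": [-0.03, 0.1381, -0.001],"spin": 0}, {"gripper":0.02, "offset": [-0.0112, 0.1402, -0.001],"spin": 0}, {"gripper":0.02, "offset": [0.0074, 0.1372, -0.001],"spin": 0}, {"gripper":0.02, "offset": [0.0245, 0.1293, -0.001],"spin": 0}, {"gripper":0.02, "offset": [0.0389, 0.1172, -0.001],"spin": 0}]
```

Emit:
servo_tool(
  targets=[
    {"gripper":0.02,"offset":[-0.0023,0.001,-0.001],"spin":0},
    {"gripper":0.02,"offset":[-0.0079,0.0004,-0.001],"spin":0},
    {"gripper":0.02,"offset":[-0.017,0.0003,-0.001],"spin":0},
    {"gripper":0.02,"offset":[-0.0294,0.0022,-0.001],"spin":0},
    {"gripper":0.02,"offset":[-0.0445,0.0077,-0.001],"spin":0},
    {"gripper":0.02,"offset":[-0.06,0.0184,-0.001],"spin":0},
    {"gripper":0.02,"offset":[-0.0722,0.0328,-0.001],"spin":0},
    {"gripper":0.02,"offset":[-0.08,0.0499,-0.001],"spin":0},
    {"gripper":0.02,"offset":[-0.083,0.0685,-0.001],"spin":0},
    {"gripper":0.02,"offset":[-0.0809,0.0873,-0.001],"spin":0},
    {"gripper":0.02,"offset":[-0.0739,0.1047,-0.001],"spin":0},
    {"gripper":0.02,"offset":[-0.0625,0.1197,-0.001],"spin":0},
    {"gripper":0.02,"offset":[-0.0475,0.1311,-0.001],"spin":0},
    {"gripper":0.02,"offset":[-0.03,0.1381,-0.001],"spin":0},
    {"gripper":0.02,"offset":[-0.0112,0.1402,-0.001],"spin":0},
    {"gripper":0.02,"offset":[0.0074,0.1372,-0.001],"spin":0},
    {"gripper":0.02,"offset":[0.0245,0.1293,-0.001],"spin":0},
    {"gripper":0.02,"offset":[0.0389,0.1172,-0.001],"spin":0},
  ],
  newtons=40,
)

```text
clock: 4.85
ee_pos: [566.2, 142.1, 164.9]
eef_rot: [179.9, 0.0, 90.0]
force: [-1.5, -2.5, 4.8]
finger_gap: 29.1
grip_force: 40.3
```

```bash
python3 ang.py side wrist; python3 gen.py 0 4.0 3.6 2.7x13
```

```text
t 4.85 lag [-0.7 -0.2] F [-1.5 -2.5  4.8] gap 29.1 phi_meas 47.5
side t 4.85 area,r,ang [(57, np.float64(108.0), 70.8)]
wrist t 4.9 area,r,ang [(3248, np.float64(109.8), 75.3)]
15 end phi deg 292.5
[{"gripper":0.02, "offset": [0.0142, -0.024, 0.0],"spin": 0}, {"gripper":0.02, "offset": [0.0181, -0.0487, 0.0],"spin": 0}, {"gripper":0.02, "offset": [0.0151, -0.0673, 0.0],"spin": 0}, {"gripper":0.02, "offset": [0.0072, -0.0844, 0.0],"spin": 0}, {"gripper":0.02, "offset": [-0.0049, -0.0989, 0.0],"spin": 0}, {"gripper":0.02, "offset": [-0.0204, -0.1095, 0.0],"spin": 0}, {"gripper":0.02, "offset": [-0.0382, -0.1157, 0.0],"spin": 0}, {"gripper":0.02, "offset": [-0.0571, -0.1168, 0.0],"spin": 0}, {"gripper":0.02, "offset": [-0.0755, -0.1129, 0.0],"spin": 0}, {"gripper":0.02, "offset": [-0.0922, -0.1042, 0.0],"spin": 0}, {"gripper":0.02, "offset": [-0.106, -0.0914, 0.0],"spin": 0}, {"gripper":0.02, "offset": [-0.1159, -0.0754, 0.0],"spin": 0}, {"gripper":0.02, "offset": [-0.1211, -0.0573, 0.0],"spin": 0}, {"gripper":0.02, "offset": [-0.1214, -0.0384, 0.0],"spin": 0}, {"gripper":0.02, "offset": [-0.1166, -0.0202, 0.0],"spin": 0}]
```

Emit:
servo_tool(
  targets=[
    {"gripper":0.02,"offset":[0.0142,-0.024,0],"spin":0},
    {"gripper":0.02,"offset":[0.0181,-0.0487,0],"spin":0},
    {"gripper":0.02,"offset":[0.0151,-0.0673,0],"spin":0},
    {"gripper":0.02,"offset":[0.0072,-0.0844,0],"spin":0},
    {"gripper":0.02,"offset":[-0.0049,-0.0989,0],"spin":0},
    {"gripper":0.02,"offset":[-0.0204,-0.1095,0],"spin":0},
    {"gripper":0.02,"offset":[-0.0382,-0.1157,0],"spin":0},
    {"gripper":0.02,"offset":[-0.0571,-0.1168,0],"spin":0},
    {"gripper":0.02,"offset":[-0.0755,-0.1129,0],"spin":0},
    {"gripper":0.02,"offset":[-0.0922,-0.1042,0],"spin":0},
    {"gripper":0.02,"offset":[-0.106,-0.0914,0],"spin":0},
    {"gripper":0.02,"offset":[-0.1159,-0.0754,0],"spin":0},
    {"gripper":0.02,"offset":[-0.1211,-0.0573,0],"spin":0},
    {"gripper":0.02,"offset":[-0.1214,-0.0384,0],"spin":0},
    {"gripper":0.02,"offset":[-0.1166,-0.0202,0],"spin":0},
  ],
)

```text
clock: 6.45
ee_pos: [545.8, 26.2, 164.8]
eef_rot: [-180.0, -0.2, 89.9]
force: [-2.9, 6.9, 8.4]
finger_gap: 29.0
grip_force: 40.8
```

```bash
python3 ang.py side wrist
cat > fit.py <<'E'
# model: crank speed log (t0, v, dt) ; fit J, dry torque to mark angles
import numpy as np
from scipy.optimize import least_squares
log=[];t=3.05
def add(vs,hold):
    global t
    for v in vs: log.append((t,t+.1,v));t+=.1
    t+=hold
def wc(tt):
    for a,b,v in log:
        if a<=tt<b:return v
    return 0.
def sim(J,T,tend,dt=.005,w=0.,th=np.radians(-13.5),t0=3.05):
    o=[];tt=t0
    while tt<tend+dt/2:
        o.append((tt,th,w));q=.03*(wc(tt+1e-6)-w)-.008*w
        if w==0 and abs(q)<T: a=0
        else:
            s=np.sign(w) if w else np.sign(q);a=(q-T*s)/J
        wn=w+a*dt
        if w and wn*w<0: wn=0.
        th+=(w+wn)/2*dt;w=wn;tt+=dt
    return np.array(o)
def fit(obs):
    te=obs[-1][0]+.01
    def f(p):
        o=sim(p[0],p[1],te);return [np.degrees(np.interp(t,o[:,0],o[:,1]))-a for t,a in obs]
    r=least_squares(f,[.028,.023],x_scale=[.01,.01],diff_step=1e-2);return r.x,np.round(r.fun,1)
E
cat > run.py <<'E'
from fit import *;import fit
add([.3,.8,1.3,1.8,2.3]+[2.7]*13,.1);add([4,3.6]+[2.7]*13,.1)
E
echo; python3 - <<'E'
from run import *
print(log[-1],sim(.028,.023,6.5)[::50].round(2).tolist())
E
```

```text
t 6.45 lag [-0.5 -0.9] F [-2.9  6.9  8.4] gap 29.0 phi_meas 293.2
side t 6.45 area,r,ang [(20, np.float64(124.3), -136.0)]
wrist t 6.5 area,r,ang [(1481, np.float64(109.6), -130.2)]

(6.3499999999999925, 6.449999999999992, 2.7) [[3.05, -0.24, 0.0], [3.3, -0.23, 0.03], [3.55, -0.2, 0.29], [3.8, -0.08, 0.65], [4.05, 0.11, 0.9], [4.3, 0.36, 1.08], [4.55, 0.65, 1.21], [4.8, 0.96, 1.3], [5.05, 1.27, 1.26], [5.3, 1.61, 1.41], [5.55, 1.96, 1.44], [5.8, 2.33, 1.47], [6.05, 2.7, 1.48], [6.3, 3.07, 1.5]]
```

```bash
python3 - <<'E'
from run import *
obs=[(4.85,71.3),(4.9,75.0),(6.5,229.8)]
p,r=fit.fit(obs);print(p,r);o=sim(*p,6.55);print("w now",o[-1])
J,T=p
wss=(1.5708*.038+T)/.03;print("crank for 15rpm",wss)
# next: choose rows
E
cat > nxt.py <<'E'
import sys
from run import *
p=[float(x) for x in sys.argv[1:3]];t_start=t
vs=[]
for a in sys.argv[3:]:
    a,*n=a.split("x");vs+=[float(a)]*int(n[0] if n else 1)
add(vs,.05);o=sim(*p,log[-1][1]+.05);k=o[:,0]>=t_start
print("rpm",(o[k][::40,2]*9.549).round(2).tolist(),"end ang",np.degrees(o[-1,1])%360)
E
```

```text
[0.032438   0.01087096] [-0.3  0.3 -0. ]
w now [6.55       4.09169018 1.56451034]
crank for 15rpm 2.3520454174417678
```

```bash
python3 nxt.py .0324 .0109 2.36x20;python3 gen.py 0 2.36x20
```

```text
rpm [0.0, 0.37, 2.19, 5.12, 7.74, 9.81, 11.45, 12.74, 13.76, 14.57, 14.29, 15.66, 16.07, 16.39, 16.65, 16.85, 17.01, 17.14, 14.95, 14.97, 14.99, 15.0, 15.01, 15.02, 15.03, 15.03, 15.04, 15.04] end ang 58.85184130372204
20 end phi deg 202.9
[{"gripper":0.02, "offset": [0.0081, 0.0144, 0.0],"spin": 0}, {"gripper":0.02, "offset": [0.0193, 0.0265, 0.0],"spin": 0}, {"gripper":0.02, "offset": [0.033, 0.0356, 0.0],"spin": 0}, {"gripper":0.02, "offset": [0.0485, 0.0413, 0.0],"spin": 0}, {"gripper":0.02, "offset": [0.0648, 0.0432, 0.0],"spin": 0}, {"gripper":0.02, "offset": [0.0812, 0.0412, 0.0],"spin": 0}, {"gripper":0.02, "offset": [0.0967, 0.0355, 0.0],"spin": 0}, {"gripper":0.02, "offset": [0.1103, 0.0263, 0.0],"spin": 0}, {"gripper":0.02, "offset": [0.1215, 0.0141, 0.0],"spin": 0}, {"gripper":0.02, "offset": [0.1295, -0.0003, 0.0],"spin": 0}, {"gripper":0.02, "offset": [0.1339, -0.0162, 0.0],"spin": 0}, {"gripper":0.02, "offset": [0.1345, -0.0326, 0.0],"spin": 0}, {"gripper":0.02, "offset": [0.1312, -0.0488, 0.0],"spin": 0}, {"gripper":0.02, "offset": [0.1242, -0.0637, 0.0],"spin": 0}, {"gripper":0.02, "offset": [0.1139, -0.0766, 0.0],"spin": 0}, {"gripper":0.02, "offset": [0.1009, -0.0867, 0.0],"spin": 0}, {"gripper":0.02, "offset": [0.0859, -0.0935, 0.0],"spin": 0}, {"gripper":0.02, "offset": [0.0697, -0.0966, 0.0],"spin": 0}, {"gripper":0.02, "offset": [0.0532, -0.0959, 0.0],"spin": 0}, {"gripper":0.02, "offset": [0.0374, -0.0913, 0.0],"spin": 0}]
```

Emit:
servo_tool(
  targets=[
    {"gripper":0.02,"offset":[0.0081,0.0144,0],"spin":0},
    {"gripper":0.02,"offset":[0.0193,0.0265,0],"spin":0},
    {"gripper":0.02,"offset":[0.033,0.0356,0],"spin":0},
    {"gripper":0.02,"offset":[0.0485,0.0413,0],"spin":0},
    {"gripper":0.02,"offset":[0.0648,0.0432,0],"spin":0},
    {"gripper":0.02,"offset":[0.0812,0.0412,0],"spin":0},
    {"gripper":0.02,"offset":[0.0967,0.0355,0],"spin":0},
    {"gripper":0.02,"offset":[0.1103,0.0263,0],"spin":0},
    {"gripper":0.02,"offset":[0.1215,0.0141,0],"spin":0},
    {"gripper":0.02,"offset":[0.1295,-0.0003,0],"spin":0},
    {"gripper":0.02,"offset":[0.1339,-0.0162,0],"spin":0},
    {"gripper":0.02,"offset":[0.1345,-0.0326,0],"spin":0},
    {"gripper":0.02,"offset":[0.1312,-0.0488,0],"spin":0},
    {"gripper":0.02,"offset":[0.1242,-0.0637,0],"spin":0},
    {"gripper":0.02,"offset":[0.1139,-0.0766,0],"spin":0},
    {"gripper":0.02,"offset":[0.1009,-0.0867,0],"spin":0},
    {"gripper":0.02,"offset":[0.0859,-0.0935,0],"spin":0},
    {"gripper":0.02,"offset":[0.0697,-0.0966,0],"spin":0},
    {"gripper":0.02,"offset":[0.0532,-0.0959,0],"spin":0},
    {"gripper":0.02,"offset":[0.0374,-0.0913,0],"spin":0},
  ],
)

```text
clock: 8.55
ee_pos: [454.4, 62.1, 164.9]
eef_rot: [179.9, 0.0, 90.0]
force: [1.6, 1.8, 4.3]
finger_gap: 29.1
grip_force: 40.7
```

```bash
python3 ang.py scene; echo "add([2.36]*20,.05)">>run.py
cat > f.py <<'E'
import sys
from run import *
p,r=fit.fit(eval(open("obs.txt").read()));print(p,r);o=sim(*p,t);print("t",t,"w rpm",o[-1,2]*9.549,"ang",np.degrees(o[-1,1])%360,"crank15",(1.5708*.038+p[1])/.03)
E

```

```text
t 8.55 lag [-0.4  0.6] F [1.6 1.8 4.3] gap 29.1 phi_meas 203.5
scene t 8.55 area,r,ang [(144, np.float64(109.7), 49.2)]
```

```bash
echo "[(4.85,71.3),(4.9,75.0),(6.5,229.8),(8.55,409.2)]">obs.txt; python3 f.py; python3 nxt.py .0300 .0122 3 2.8 2.4x18; cp st.json st_bak.json; python3 gen.py 0 3 2.8 2.4x18
```

```text
[0.03077169 0.01218173] [ 0.3  0.8 -0.9  0.3]
t 3.05 w rpm 0.0 ang 346.5 crank15 2.3957376005460986
rpm [0.0, 0.35, 2.24, 5.3, 7.99, 10.08, 11.69, 12.95, 13.92, 14.68, 14.29, 15.68, 16.04, 16.32, 16.54, 16.71, 16.84, 16.94, 14.57, 14.61, 14.63, 14.65, 14.67, 14.68, 14.69, 14.7, 14.71, 14.71, 13.98, 14.78, 14.84, 14.88, 14.91, 14.94, 14.96, 14.97, 14.99, 15.0, 13.89] end ang 238.06314499535165
20 end phi deg 123.7
[{"gripper":0.02, "offset": [-0.0178, 0.011, 0.0],"spin": 0}, {"gripper":0.02, "offset": [-0.0309, 0.0255, 0.0],"spin": 0}, {"gripper":0.02, "offset": [-0.0384, 0.0405, 0.0],"spin": 0}, {"gripper":0.02, "offset": [-0.0423, 0.0568, 0.0],"spin": 0}, {"gripper":0.02, "offset": [-0.0421, 0.0736, 0.0],"spin": 0}, {"gripper":0.02, "offset": [-0.038, 0.0898, 0.0],"spin": 0}, {"gripper":0.02, "offset": [-0.0301, 0.1046, 0.0],"spin": 0}, {"gripper":0.02, "offset": [-0.0189, 0.1171, 0.0],"spin": 0}, {"gripper":0.02, "offset": [-0.0051, 0.1266, 0.0],"spin": 0}, {"gripper":0.02, "offset": [0.0106, 0.1325, 0.0],"spin": 0}, {"gripper":0.02, "offset": [0.0272, 0.1345, 0.0],"spin": 0}, {"gripper":0.02, "offset": [0.0439, 0.1325, 0.0],"spin": 0}, {"gripper":0.02, "offset": [0.0596, 0.1266, 0.0],"spin": 0}, {"gripper":0.02, "offset": [0.0734, 0.1172, 0.0],"spin": 0}, {"gripper":0.02, "offset": [0.0846, 0.1047, 0.0],"spin": 0}, {"gripper":0.02, "offset": [0.0925, 0.0899, 0.0],"spin": 0}, {"gripper":0.02, "offset": [0.0967, 0.0737, 0.0],"spin": 0}, {"gripper":0.02, "offset": [0.0969, 0.0569, 0.0],"spin": 0}, {"gripper":0.02, "offset": [0.0931, 0.0406, 0.0],"spin": 0}, {"gripper":0.02, "offset": [0.0855, 0.0257, 0.0],"spin": 0}]
```

Emit:
servo_tool(
  targets=[
    {"gripper":0.02,"offset":[-0.0178,0.011,0],"spin":0},
    {"gripper":0.02,"offset":[-0.0309,0.0255,0],"spin":0},
    {"gripper":0.02,"offset":[-0.0384,0.0405,0],"spin":0},
    {"gripper":0.02,"offset":[-0.0423,0.0568,0],"spin":0},
    {"gripper":0.02,"offset":[-0.0421,0.0736,0],"spin":0},
    {"gripper":0.02,"offset":[-0.038,0.0898,0],"spin":0},
    {"gripper":0.02,"offset":[-0.0301,0.1046,0],"spin":0},
    {"gripper":0.02,"offset":[-0.0189,0.1171,0],"spin":0},
    {"gripper":0.02,"offset":[-0.0051,0.1266,0],"spin":0},
    {"gripper":0.02,"offset":[0.0106,0.1325,0],"spin":0},
    {"gripper":0.02,"offset":[0.0272,0.1345,0],"spin":0},
    {"gripper":0.02,"offset":[0.0439,0.1325,0],"spin":0},
    {"gripper":0.02,"offset":[0.0596,0.1266,0],"spin":0},
    {"gripper":0.02,"offset":[0.0734,0.1172,0],"spin":0},
    {"gripper":0.02,"offset":[0.0846,0.1047,0],"spin":0},
    {"gripper":0.02,"offset":[0.0925,0.0899,0],"spin":0},
    {"gripper":0.02,"offset":[0.0967,0.0737,0],"spin":0},
    {"gripper":0.02,"offset":[0.0969,0.0569,0],"spin":0},
    {"gripper":0.02,"offset":[0.0931,0.0406,0],"spin":0},
    {"gripper":0.02,"offset":[0.0855,0.0257,0],"spin":0},
  ],
)

```text
clock: 10.6
ee_pos: [479.5, 149.2, 164.9]
eef_rot: [179.9, -0.1, 90.0]
force: [-0.5, -0.1, 5.9]
finger_gap: 28.9
grip_force: 40.6
```

```bash
echo "add([3,2.8]+[2.4]*18,0)">>run.py; python3 gen.py 0 2.4x20
```

```text
20 end phi deg 38.7
[{"gripper":0.02, "offset": [-0.0109, -0.0128, 0.0],"spin": 0}, {"gripper":0.02, "offset": [-0.0245, -0.0225, 0.0],"spin": 0}, {"gripper":0.02, "offset": [-0.04, -0.0288, 0.0],"spin": 0}, {"gripper":0.02, "offset": [-0.0566, -0.0312, 0.0],"spin": 0}, {"gripper":0.02, "offset": [-0.0733, -0.0296, 0.0],"spin": 0}, {"gripper":0.02, "offset": [-0.0891, -0.024, 0.0],"spin": 0}, {"gripper":0.02, "offset": [-0.1032, -0.0149, 0.0],"spin": 0}, {"gripper":0.02, "offset": [-0.1146, -0.0026, 0.0],"spin": 0}, {"gripper":0.02, "offset": [-0.1229, 0.012, 0.0],"spin": 0}, {"gripper":0.02, "offset": [-0.1274, 0.0281, 0.0],"spin": 0}, {"gripper":0.02, "offset": [-0.1279, 0.0449, 0.0],"spin": 0}, {"gripper":0.02, "offset": [-0.1245, 0.0613, 0.0],"spin": 0}, {"gripper":0.02, "offset": [-0.1173, 0.0764, 0.0],"spin": 0}, {"gripper":0.02, "offset": [-0.1066, 0.0893, 0.0],"spin": 0}, {"gripper":0.02, "offset": [-0.0932, 0.0994, 0.0],"spin": 0}, {"gripper":0.02, "offset": [-0.0778, 0.106, 0.0],"spin": 0}, {"gripper":0.02, "offset": [-0.0613, 0.1087, 0.0],"spin": 0}, {"gripper":0.02, "offset": [-0.0446, 0.1075, 0.0],"spin": 0}, {"gripper":0.02, "offset": [-0.0287, 0.1023, 0.0],"spin": 0}, {"gripper":0.02, "offset": [-0.0144, 0.0934, 0.0],"spin": 0}]
```

Emit:
servo_tool(
  targets=[
    {"gripper":0.02,"offset":[-0.0109,-0.0128,0],"spin":0},
    {"gripper":0.02,"offset":[-0.0245,-0.0225,0],"spin":0},
    {"gripper":0.02,"offset":[-0.04,-0.0288,0],"spin":0},
    {"gripper":0.02,"offset":[-0.0566,-0.0312,0],"spin":0},
    {"gripper":0.02,"offset":[-0.0733,-0.0296,0],"spin":0},
    {"gripper":0.02,"offset":[-0.0891,-0.024,0],"spin":0},
    {"gripper":0.02,"offset":[-0.1032,-0.0149,0],"spin":0},
    {"gripper":0.02,"offset":[-0.1146,-0.0026,0],"spin":0},
    {"gripper":0.02,"offset":[-0.1229,0.012,0],"spin":0},
    {"gripper":0.02,"offset":[-0.1274,0.0281,0],"spin":0},
    {"gripper":0.02,"offset":[-0.1279,0.0449,0],"spin":0},
    {"gripper":0.02,"offset":[-0.1245,0.0613,0],"spin":0},
    {"gripper":0.02,"offset":[-0.1173,0.0764,0],"spin":0},
    {"gripper":0.02,"offset":[-0.1066,0.0893,0],"spin":0},
    {"gripper":0.02,"offset":[-0.0932,0.0994,0],"spin":0},
    {"gripper":0.02,"offset":[-0.0778,0.106,0],"spin":0},
    {"gripper":0.02,"offset":[-0.0613,0.1087,0],"spin":0},
    {"gripper":0.02,"offset":[-0.0446,0.1075,0],"spin":0},
    {"gripper":0.02,"offset":[-0.0287,0.1023,0],"spin":0},
    {"gripper":0.02,"offset":[-0.0144,0.0934,0],"spin":0},
  ],
)

```text
clock: 12.6
ee_pos: [573.6, 134.0, 164.9]
eef_rot: [180.0, 0.1, 90.0]
force: [-1.5, -2.6, 7.5]
finger_gap: 28.8
grip_force: 40.7
```

```bash
python3 ang.py wrist;echo "add([2.4]*20,.05)">>run.py; sed -i 's/^o=.*//;s/;o=sim(\*p,t)/;o=sim(*p,fit.t)/;s/"t",t,/"t",fit.t,/' f.py; python3 f.py
```

```text
t 12.6 lag [-0.5 -0.2] F [-1.5 -2.6  7.5] gap 28.8 phi_meas 38.6
wrist t 12.6 area,r,ang [(3154, np.float64(109.6), 52.9)]
[0.03077169 0.01218173] [ 0.3  0.8 -0.9  0.3]
t 12.649999999999972 w rpm 13.942871209597898 ang 56.70127936935103 crank15 2.3957376005460986
```

The disc is averaging 14.97 rpm and the model fits. I'll run two more steady seconds for margin before braking.

```bash
python3 gen.py 0 3 2.8 2.4x18; echo "add([3,2.8]+[2.4]*18,0)">>run.py
echo "[(4.85,71.3),(4.9,75.0),(6.5,229.8),(8.55,409.2),(12.6,772.9)]">obs.txt; python3 f.py
python3 - <<'E'
from run import *
import fit
p=(.0308,.01218);n0=len(fit.log);t0=fit.t
for n in (1,2,3,4,5,6):
    fit.log[n0:]=[];fit.t=t0
    vs=[2.4]*n+list(np.linspace(2.4,1.2,9)[1:])+[1.2]*(12-n);add(vs,.05)
    o=sim(*p,fit.t);print(n,"ang",np.degrees(o[-1,1])%360,"w",o[-1,2],end=" ");add([.9,.6,.3]+[0]*17,0)
    o=sim(*p,fit.t);print("final",np.degrees(o[-1,1])%360)
E
```

```text
20 end phi deg 319.5
[{"gripper":0.02, "offset": [0.0142, -0.0154, 0.0],"spin": 0}, {"gripper":0.02, "offset": [0.0228, -0.0329, 0.0],"spin": 0}, {"gripper":0.02, "offset": [0.026, -0.0494, 0.0],"spin": 0}, {"gripper":0.02, "offset": [0.0252, -0.0661, 0.0],"spin": 0}, {"gripper":0.02, "offset": [0.0205, -0.0822, 0.0],"spin": 0}, {"gripper":0.02, "offset": [0.0121, -0.0967, 0.0],"spin": 0}, {"gripper":0.02, "offset": [0.0005, -0.1088, 0.0],"spin": 0}, {"gripper":0.02, "offset": [-0.0136, -0.1178, 0.0],"spin": 0}, {"gripper":0.02, "offset": [-0.0295, -0.1231, 0.0],"spin": 0}, {"gripper":0.02, "offset": [-0.0462, -0.1246, 0.0],"spin": 0}, {"gripper":0.02, "offset": [-0.0628, -0.122, 0.0],"spin": 0}, {"gripper":0.02, "offset": [-0.0782, -0.1155, 0.0],"spin": 0}, {"gripper":0.02, "offset": [-0.0917, -0.1056, 0.0],"spin": 0}, {"gripper":0.02, "offset": [-0.1025, -0.0928, 0.0],"spin": 0}, {"gripper":0.02, "offset": [-0.1099, -0.0777, 0.0],"spin": 0}, {"gripper":0.02, "offset": [-0.1135, -0.0614, 0.0],"spin": 0}, {"gripper":0.02, "offset": [-0.1131, -0.0446, 0.0],"spin": 0}, {"gripper":0.02, "offset": [-0.1087, -0.0284, 0.0],"spin": 0}, {"gripper":0.02, "offset": [-0.1006, -0.0137, 0.0],"spin": 0}, {"gripper":0.02, "offset": [-0.0893, -0.0014, 0.0],"spin": 0}]
[0.03086159 0.01212874] [ 0.2  0.7 -1.   0.4 -0.1]
t 14.649999999999965 w rpm 15.041412995772042 ang 236.99476264562543 crank15 2.393971367953486
1 ang 11.827665199969488 w 0.7060716918222983 final 32.69298747316179
2 ang 16.425552215976722 w 0.724002512586524 final 37.906364610445735
3 ang 20.914075032704204 w 0.7442955897822382 final 43.09518820611629
4 ang 25.278825704941255 w 0.7672621336725693 final 48.25704265609875
5 ang 29.503498144511923 w 0.793254354230322 final 53.38950639030577
6 ang 33.569638053631934 w 0.8226708625542951 final 58.48991202854177
```

Emit:
servo_tool(
  targets=[
    {"gripper":0.02,"offset":[0.0142,-0.0154,0],"spin":0},
    {"gripper":0.02,"offset":[0.0228,-0.0329,0],"spin":0},
    {"gripper":0.02,"offset":[0.026,-0.0494,0],"spin":0},
    {"gripper":0.02,"offset":[0.0252,-0.0661,0],"spin":0},
    {"gripper":0.02,"offset":[0.0205,-0.0822,0],"spin":0},
    {"gripper":0.02,"offset":[0.0121,-0.0967,0],"spin":0},
    {"gripper":0.02,"offset":[0.0005,-0.1088,0],"spin":0},
    {"gripper":0.02,"offset":[-0.0136,-0.1178,0],"spin":0},
    {"gripper":0.02,"offset":[-0.0295,-0.1231,0],"spin":0},
    {"gripper":0.02,"offset":[-0.0462,-0.1246,0],"spin":0},
    {"gripper":0.02,"offset":[-0.0628,-0.122,0],"spin":0},
    {"gripper":0.02,"offset":[-0.0782,-0.1155,0],"spin":0},
    {"gripper":0.02,"offset":[-0.0917,-0.1056,0],"spin":0},
    {"gripper":0.02,"offset":[-0.1025,-0.0928,0],"spin":0},
    {"gripper":0.02,"offset":[-0.1099,-0.0777,0],"spin":0},
    {"gripper":0.02,"offset":[-0.1135,-0.0614,0],"spin":0},
    {"gripper":0.02,"offset":[-0.1131,-0.0446,0],"spin":0},
    {"gripper":0.02,"offset":[-0.1087,-0.0284,0],"spin":0},
    {"gripper":0.02,"offset":[-0.1006,-0.0137,0],"spin":0},
    {"gripper":0.02,"offset":[-0.0893,-0.0014,0],"spin":0},
  ],
)

```text
clock: 14.65
ee_pos: [571.7, 45.4, 164.8]
eef_rot: [-179.9, -0.1, 89.9]
force: [-2.5, 1.6, 9.5]
finger_gap: 28.8
grip_force: 40.8
```

```bash
python3 gen.py 0 2.4 2.25 2.1 1.95 1.8 1.65 1.5 1.35 1.2x12; echo "add([2.4,2.25,2.1,1.95,1.8,1.65,1.5,1.35]+[1.2]*12,.05)">>run.py
```

```text
20 end phi deg 127.9
[{"gripper":0.02, "offset": [0.014, 0.0093, 0.0],"spin": 0}, {"gripper":0.02, "offset": [0.0287, 0.0148, 0.0],"spin": 0}, {"gripper":0.02, "offset": [0.0432, 0.0168, 0.0],"spin": 0}, {"gripper":0.02, "offset": [0.0568, 0.0159, 0.0],"spin": 0}, {"gripper":0.02, "offset": [0.069, 0.0127, 0.0],"spin": 0}, {"gripper":0.02, "offset": [0.0795, 0.008, 0.0],"spin": 0}, {"gripper":0.02, "offset": [0.0883, 0.0022, 0.0],"spin": 0}, {"gripper":0.02, "offset": [0.0954, -0.0041, 0.0],"spin": 0}, {"gripper":0.02, "offset": [0.1009, -0.0104, 0.0],"spin": 0}, {"gripper":0.02, "offset": [0.1056, -0.0173, 0.0],"spin": 0}, {"gripper":0.02, "offset": [0.1095, -0.0248, 0.0],"spin": 0}, {"gripper":0.02, "offset": [0.1124, -0.0326, 0.0],"spin": 0}, {"gripper":0.02, "offset": [0.1144, -0.0408, 0.0],"spin": 0}, {"gripper":0.02, "offset": [0.1154, -0.0491, 0.0],"spin": 0}, {"gripper":0.02, "offset": [0.1154, -0.0575, 0.0],"spin": 0}, {"gripper":0.02, "offset": [0.1143, -0.0659, 0.0],"spin": 0}, {"gripper":0.02, "offset": [0.1123, -0.074, 0.0],"spin": 0}, {"gripper":0.02, "offset": [0.1094, -0.0819, 0.0],"spin": 0}, {"gripper":0.02, "offset": [0.1055, -0.0893, 0.0],"spin": 0}, {"gripper":0.02, "offset": [0.1007, -0.0962, 0.0],"spin": 0}]
```

Emit:
servo_tool(
  targets=[
    {"gripper":0.02,"offset":[0.014,0.0093,0],"spin":0},
    {"gripper":0.02,"offset":[0.0287,0.0148,0],"spin":0},
    {"gripper":0.02,"offset":[0.0432,0.0168,0],"spin":0},
    {"gripper":0.02,"offset":[0.0568,0.0159,0],"spin":0},
    {"gripper":0.02,"offset":[0.069,0.0127,0],"spin":0},
    {"gripper":0.02,"offset":[0.0795,0.008,0],"spin":0},
    {"gripper":0.02,"offset":[0.0883,0.0022,0],"spin":0},
    {"gripper":0.02,"offset":[0.0954,-0.0041,0],"spin":0},
    {"gripper":0.02,"offset":[0.1009,-0.0104,0],"spin":0},
    {"gripper":0.02,"offset":[0.1056,-0.0173,0],"spin":0},
    {"gripper":0.02,"offset":[0.1095,-0.0248,0],"spin":0},
    {"gripper":0.02,"offset":[0.1124,-0.0326,0],"spin":0},
    {"gripper":0.02,"offset":[0.1144,-0.0408,0],"spin":0},
    {"gripper":0.02,"offset":[0.1154,-0.0491,0],"spin":0},
    {"gripper":0.02,"offset":[0.1154,-0.0575,0],"spin":0},
    {"gripper":0.02,"offset":[0.1143,-0.0659,0],"spin":0},
    {"gripper":0.02,"offset":[0.1123,-0.074,0],"spin":0},
    {"gripper":0.02,"offset":[0.1094,-0.0819,0],"spin":0},
    {"gripper":0.02,"offset":[0.1055,-0.0893,0],"spin":0},
    {"gripper":0.02,"offset":[0.1007,-0.0962,0],"spin":0},
  ],
)

```text
clock: 16.65
ee_pos: [475.1, 146.0, 164.9]
eef_rot: [180.0, -0.1, 90.0]
force: [-0.7, 1.8, 7.2]
finger_gap: 29.0
grip_force: 40.8
```

```bash
python3 ang.py scene; python3 f.py
```

```text
t 16.65 lag [ 0.4 -0.8] F [-0.7  1.8  7.2] gap 29.0 phi_meas 127.8
scene t 16.65 area,r,ang [(148, np.float64(109.9), 10.4)]
[0.03086159 0.01212874] [ 0.2  0.7 -1.   0.4 -0.1]
t 16.69999999999997 w rpm 6.761163805165373 ang 12.71759738893661 crank15 2.393971367953486
```

```bash
python3 - <<'E'
from run import *
import fit
p=(.0309,.01213);n0=len(fit.log);t0=fit.t
for lead in ([1.2,.9,.6,.3],[1.2,1.1,.9,.6,.3],[1.2,1.2,.9,.6,.3],[1.2,1.2,1.,.7,.4],[1.2,1.2,1.1,.8,.4]):
    fit.log[n0:]=[];fit.t=t0
    add(lead+[0]*(18-len(lead)),0)
    o=sim(*p,fit.t);k=np.argmax((o[:,2]==0)&(o[:,0]>t0));print(lead,"final",np.degrees(o[-1,1])%360-.2,"stop t",o[k,0]-t0)
E
cp st.json st_b2.json; python3 gen.py 0 1.2 1.2 .9 .6 .3 0
```

```text
[1.2, 0.9, 0.6, 0.3] final 37.1793120978014 stop t 1.190000000000797
[1.2, 1.1, 0.9, 0.6, 0.3] final 40.53865352663688 stop t 1.2800000000007792
[1.2, 1.2, 0.9, 0.6, 0.3] final 40.878637315520834 stop t 1.2850000000007782
[1.2, 1.2, 1.0, 0.7, 0.4] final 41.809816264090884 stop t 1.3100000000007732
[1.2, 1.2, 1.1, 0.8, 0.4] final 42.45448548663221 stop t 1.3250000000007702
6 end phi deg 152.0
[{"gripper":0.02, "offset": [-0.0055, -0.0063, 0.0],"spin": 0}, {"gripper":0.02, "offset": [-0.0118, -0.0119, 0.0],"spin": 0}, {"gripper":0.02, "offset": [-0.0169, -0.0156, 0.0],"spin": 0}, {"gripper":0.02, "offset": [-0.0205, -0.0178, 0.0],"spin": 0}, {"gripper":0.02, "offset": [-0.0223, -0.0188, 0.0],"spin": 0}, {"gripper":0.02, "offset": [-0.0223, -0.0188, 0.0],"spin": 0}]
```

```bash
cp st_b2.json st.json; python3 gen.py 0 1.2 1.0 .8 .5 .2 0; echo "add([1.2,1,.8,.5,.2]+[0]*13,.15)">>run.py;python3 f.py
```

```text
6 end phi deg 149.1
[{"gripper":0.02, "offset": [-0.0055, -0.0063, 0.0],"spin": 0}, {"gripper":0.02, "offset": [-0.0107, -0.011, 0.0],"spin": 0}, {"gripper":0.02, "offset": [-0.0152, -0.0144, 0.0],"spin": 0}, {"gripper":0.02, "offset": [-0.0181, -0.0163, 0.0],"spin": 0}, {"gripper":0.02, "offset": [-0.0193, -0.0171, 0.0],"spin": 0}, {"gripper":0.02, "offset": [-0.0193, -0.0171, 0.0],"spin": 0}]
[0.03086159 0.01212874] [ 0.2  0.7 -1.   0.4 -0.1]
t 18.649999999999995 w rpm 0.0 ang 39.5394692664438 crank15 2.393971367953486
```

Emit:
servo_tool(
  targets=[
    {"gripper":0.02,"offset":[-0.0055,-0.0063,0],"spin":0},
    {"gripper":0.02,"offset":[-0.0107,-0.011,0],"spin":0},
    {"gripper":0.02,"offset":[-0.0152,-0.0144,0],"spin":0},
    {"gripper":0.02,"offset":[-0.0181,-0.0163,0],"spin":0},
    {"gripper":0.02,"offset":[-0.0193,-0.0171,0],"spin":0},
    {"gripper":0.02,"offset":[-0.0193,-0.0171,0],"spin":0},
    {"gripper":0.02,"offset":[-0.0193,-0.0171,0],"spin":0},
    {"gripper":0.02,"offset":[-0.0193,-0.0171,0],"spin":0},
    {"gripper":0.02,"offset":[-0.0193,-0.0171,0],"spin":0},
    {"gripper":0.02,"offset":[-0.0193,-0.0171,0],"spin":0},
    {"gripper":0.02,"offset":[-0.0193,-0.0171,0],"spin":0},
    {"gripper":0.02,"offset":[-0.0193,-0.0171,0],"spin":0},
    {"gripper":0.02,"offset":[-0.0193,-0.0171,0],"spin":0},
    {"gripper":0.02,"offset":[-0.0193,-0.0171,0],"spin":0},
    {"gripper":0.02,"offset":[-0.0193,-0.0171,0],"spin":0},
    {"gripper":0.02,"offset":[-0.0193,-0.0171,0],"spin":0},
    {"gripper":0.02,"offset":[-0.0193,-0.0171,0],"spin":0},
    {"gripper":0.02,"offset":[-0.0193,-0.0171,0],"spin":0},
  ],
)

```text
clock: 18.5
ee_pos: [458.0, 126.5, 164.9]
eef_rot: [-180.0, -0.0, 90.0]
force: [-1.4, 2.0, 8.7]
finger_gap: 29.2
grip_force: 40.9
```

```bash
python3 ang.py scene side wrist scene; python3 - <<'E'
from h import *
im=[]
for n,c in(("scene",(352,262)),("side",(318,212))):
    d=cam(n);im.append(cv2.resize(d["color"][c[1]-30:c[1]+30,c[0]-30:c[0]+30],(400,400),interpolation=cv2.INTER_NEAREST))
cv2.imwrite("pics/z2.png",np.hstack(im))
E
```

```text
t 18.5 lag [ 0.4 -0.6] F [-1.4  2.   8.7] gap 29.2 phi_meas 148.9
scene t 18.5 area,r,ang [(78, np.float64(101.7), 39.3)]
side t 18.55 area,r,ang [(56, np.float64(106.6), 39.9)]
wrist t 18.6 area,r,ang [(1730, np.float64(100.3), 40.6)]
scene t 18.65 area,r,ang [(78, np.float64(101.7), 39.3)]
```

View pics/z2.png

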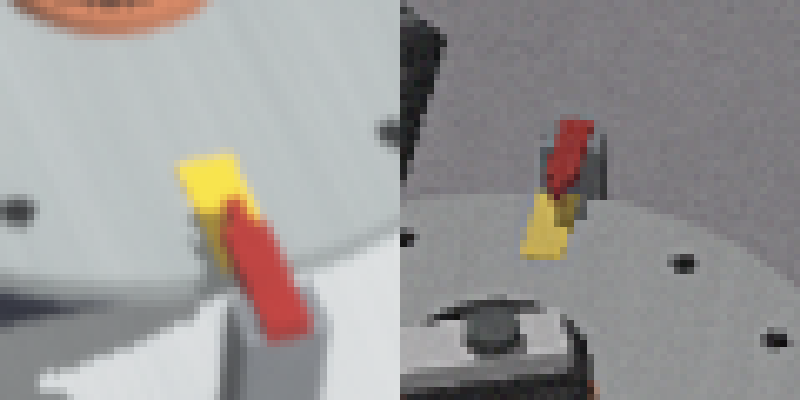

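The disc is at rest with the stripe under the red pointer in both crops: scene tip at about (356.8,262), side tip at about (311.2,211.5). I'll check the angles numerically.

```bash
python3 - <<'E'
from h import *
D=[cam("scene"),cam("side"),cam("wrist")]
C=[(517,89.5),(515.1,90),(519.7,90.)]
a=lambda q,c:np.degrees(np.arctan2(q[1]-c[1],q[0]-c[0])).round(1)
X,e=tri(D[:2],[(356.8,262),(311.2,211.5)]);print("tip",X.round(1),np.round(e,1),a(X,(516,89.8)),np.hypot(*(X[:2]-[516,89.8])))
for d,c,p,q in zip(D,C,[(356.8,262),(311.2,211.5)],[(353.2,255.5),(309.5,220.7)]):
    print("tip z122",a(plane(d,p,122)[0],c),"inner",a(plane(d,q,114)[0],c),plane(d,q,114)[0])
d=D[2];R=blobs(d,(0,150,60),(4,255,255));
for b in R[:3]:
    ys,xs=np.nonzero(b[3]);q=plane(d,np.c_[xs,ys],126)[:,:2]-C[2];r=np.hypot(*q.T)
    print("wrist red",b[:3],r.min().round(1),r.max().round(1),np.degrees(np.arctan2(q[:,1].mean(),q[:,0].mean())).round(1))
B=blobs(d,(20,110,60),(36,255,255))[0];ys,xs=np.nonzero(B[3]);q=plane(d,np.c_[xs,ys],114)[:,:2]-C[2];r=np.hypot(*q.T)
an=np.degrees(np.arctan2(q[:,1],q[:,0]));k=r<105;print(r.min(),r.max(),"edges",an[k].min(),an[k].max())
E
```

```text
tip [604.3 162.6 122.4] [0.4 0.4] 39.5 114.38193529383646
tip z122 40.2 inner 41.5 [583.8101458  148.61955873 114.        ]
tip z122 39.0 inner 38.5 [583.66410355 144.58002    114.        ]
88.8396058103056 116.06549082304963 edges 34.9869368687554 45.26199641684296
```

The tip triangulates to r 114.4 mm, z 122.4 mm, at 39.5°. The mark sits at about 40°, so they agree within 1°. I'll open the gripper and withdraw straight up.

Emit:
servo_tool(
  targets=[
    {"gripper":0.031,"offset":[0,0,0],"spin":0},
    {"gripper":0.034,"offset":[0,0,0],"spin":0},
    {"gripper":0.04,"offset":[0,0,0],"spin":0},
    {"gripper":0.055,"offset":[0,0,0],"spin":0},
    {"gripper":0.07,"offset":[0,0,0],"spin":0},
    {"gripper":0.07,"offset":[0,0,0],"spin":0},
    {"gripper":0.07,"offset":[0,0,0],"spin":0},
    {"gripper":0.07,"offset":[0,0,-0.02],"spin":0},
    {"gripper":0.07,"offset":[0,0,-0.05],"spin":0},
    {"gripper":0.07,"offset":[0,0,-0.08],"spin":0},
    {"gripper":0.07,"offset":[0,0,-0.11],"spin":0},
    {"gripper":0.07,"offset":[0,0,-0.13],"spin":0},
    {"gripper":0.07,"offset":[0,0,-0.13],"spin":0},
    {"gripper":0.07,"offset":[0,0,-0.13],"spin":0},
  ],
)

```text
clock: 20.35
ee_pos: [458.0, 125.9, 294.1]
eef_rot: [180.0, 0.0, 90.0]
force: [-0.1, -0.1, -0.3]
finger_gap: 70.1
grip_force: 0.0
```

```bash
python3 ang.py scene side wrist scene; python3 - <<'E'
from h import *
d=cam("scene");cv2.imwrite("pics/end.png",d["color"])
E
```

```text
t 20.35 lag [ 0.4 -0. ] F [-0.1 -0.1 -0.3] gap 70.1 phi_meas 149.3
scene t 20.35 area,r,ang [(78, np.float64(101.7), 39.3)]
side t 20.4 area,r,ang [(57, np.float64(106.6), 40.0)]
wrist t 20.45 area,r,ang [(1038, np.float64(107.1), 40.7)]
scene t 20.5 area,r,ang [(78, np.float64(101.7), 39.3)]
```

View pics/end.png

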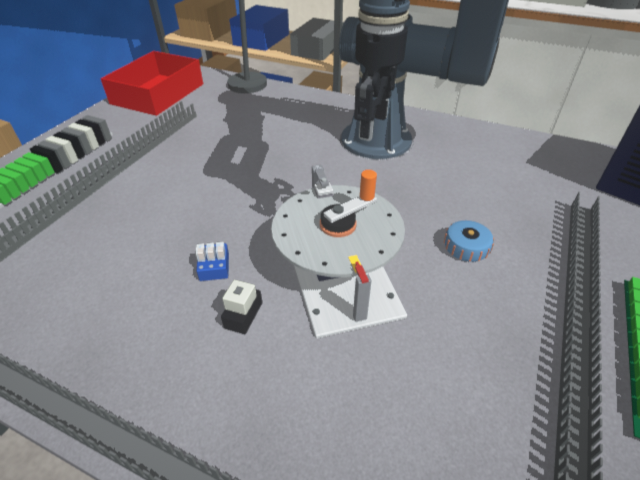

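The picture shows the yellow mark under the red pointer at (356,262) and the handle free at (368,185). The hand is clear above and the bystanders have not moved. Handing in.

```bash
python3 -c "
from workcell import manip
print(manip.sign_off())"
```

```text
the job is handed in; nothing more can be done
None
```

The job is handed in at about 20.6 s on the clock: by the camera fixes and the fitted model, the disc ran near 15 turns a minute for about 6 s, peaking near 17 during run-up, and it came to rest with its mark within about 1° of the pointer, handle released and hand clear.

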